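# Close the pocket toolbox and turn its catch

### The job

With one fingertip, push the door of the black pocket toolbox fully shut, and only then push the red catch round by its wing until it points straight across onto the door, square to the door's edge, and leave it there. Push gently: do not pinch or force the catch, do not lift, tip or shove the toolbox, and leave all the other things on the ledge where they are.

Things in the scene. Friction and masses are not known exactly. Their poses are not given: they have to be found in the camera images.
- toolbox: Black pocket toolbox lying flat and loose (0.75 to 1.1 kg; friction holds it against a 3 N push), a tray of bits in an orange insert. 110 (its x) x 160 (its y) x 45 mm high when shut. Origin: centre of the underside; z up; x within 0.8 rad of world x. Door hinged along the -x side (robot's side); the +x side is a solid rim (x 27 to 55 mm, top at 45 mm) with the red catch.
- door (a joint): Door angle in rad: 0 = shut flat on the tray (a solid stop), 1.57 = upright, 2.1 = fully open, leaning towards the robot. Starts 1.3 to 2.0. A stiff hinge: the door stays where it is left, takes 1 to 1.5 N at its free edge, and does not spring or fall shut.
- door_hinge (a point): Middle of the hinge line, on the door's inner face; at x = -53, y = 0, z = 39 mm in the toolbox's frame. The hinge line runs along the toolbox's y. The point's axes turn with the door: x from the hinge to the free edge, z the outward normal of the outer face (up when shut).
- door_edge (a point): Middle of the door's free edge, on the outer face, 80 mm from the hinge line. The door is a flat black plate, 80 x 158 mm (along the toolbox's y), 6 mm thick. Its outer face is up when shut (45 mm above the ledge) and faces the robot when upright: push it there, away from the robot, then down.
- catch (a joint): Angle of the red catch in rad about its upright pin: 0 = arm points along the toolbox's +y, clear of the door; grows counter-clockwise from above; 1.571 = arm points along the toolbox's -x, square across the shut door. Starts -0.7 to 0.05; stops at -0.9 and 2.3, so it can go too far. About 0.5 N turns it and it stays where left. Must stay below 0.45 until the door is shut.
- catch_pivot (a point): The catch's pin, at x = 41, y = -20, z = 45 mm in the toolbox's frame (on the top of the rim).
- catch_wing (a point): Centre of the upright wing, 38 mm out from the pin, 18 mm above the rim's top. Catch arm: 14 mm wide, 52 mm long from the pin, 48 to 54 mm above the ledge. On it the wing: a flat red tab 8 mm thick, 28 mm long along the arm (24 to 52 mm from the pin), 54 to 72 mm above the ledge. To turn it over the door, push its flat side that faces away from the door.
- bracket: Small aluminium L-shaped angle bracket, 50 x 25 x 50 mm high, loose, beside the toolbox on its +y side (130 to 160 mm from the toolbox's origin). Origin: centre of its underside. Leave alone.
- screwdriver: Small screwdriver with a yellow handle, 140 mm long, lying loose beside the toolbox on its -y side (145 to 165 mm from the toolbox's origin). Origin: on its underside, near its middle. Leave alone.
- mallet: Mallet with a wooden handle and a steel head with red rubber tips, 260 mm long, head 98 mm wide and 50 mm high, lying loose to the robot's left. Origin: under its middle. Leave alone.
- tin: Round steel screw tin, 78 mm across, 34 mm high, loose, to the robot's right. Origin: centre of its underside. Leave alone.
- tea_glass: Empty tea glass, 60 mm across the rim, 85 mm high, loose, to the robot's right. Origin: centre of its underside. Leave alone.
- piano_hinge: Silver piano hinge segment lying flat open, 180 mm long, 50 mm wide, 8 mm high, loose, beyond the toolbox. Origin: centre of its underside. Leave alone.
There are look-alikes about, which are no part of the job. Leave any green or yellow look-alike of the toolbox alone.

How it is judged (in metres and radians):
On the way, in this order (a step that is already met when the one before it is completed fails the run):
1. the door is shut, with the catch still clear of it (value of joint door below 0.07 rad and value of joint catch below 0.45 rad), for 0.2 s.
2. the catch points across onto the shut door (value of joint catch between 1.32 and 1.82 rad and value of joint door below 0.07 rad), for 0.2 s.
At the end, for the whole second after the job is handed in: The door is shut (below 0.07 rad), the catch points across it (1.571 rad within 0.25), all at rest; the toolbox lies flat within 35 mm of where it stood and no other thing has moved more than 25 mm (all of step 2 and velocity of joint catch between -0.05 and 0.05 rad/s and linear speed of toolbox below 0.01 m/s and distance of toolbox from where it was at the start of the episode below 0.035 m and angle between toolbox's own z axis and vertical below 0.05 rad and distance of each of bracket, screwdriver, mallet, tin, tea_glass, piano_hinge from where it was at the start of the episode below 0.025 m); the robot touches nothing.
It fails at once if the catch is swung over while the door is open (value of joint catch above 0.5 rad and value of joint door above 0.12 rad).
It fails at once if the catch is pinched or forced (over 15 N) (contact force between the fingers and catch above 15 N).
It fails at once if the toolbox is lifted or tipped (height (world z) of toolbox above 0.012 m or angle between toolbox's own z axis and vertical above 0.15 rad).
It fails at once if the toolbox is shoved more than 35 mm (distance of toolbox from where it was at the start of the episode above 0.035 m).
It fails at once if another thing on the ledge is moved or lifted (distance of any of bracket, screwdriver, mallet, tin, tea_glass, piano_hinge from where it was at the start of the episode above 0.025 m).
It also fails if it takes over 59 s, if anything falls off the work surface, if the arm or the gripper's body presses on something with over 40 N, if the wrist force passes 120 N, or if a joint passes its speed limit or range.

### The arm

A 6-joint arm with a two-finger parallel gripper is mounted at the origin on the work surface. World frame = base frame: x ahead of the robot, y to its left, z up, the work surface at z = 0. Lengths are in mm, angles in rad, forces in N, time in s.
With the tool pointing down it reaches from about 350 to 775 mm from the base axis. Payload 7.3 kg.
Tool frame: the origin (TCP) lies between the finger pads; the fingertips stand 8 mm ahead of it and the grasp point (between the pads) lies 11 mm behind it; y points along the fingers, z is the direction in which the jaws open and shut, and the axes are right-handed (so a half turn about y gives the same grasp; the last joint's range is limited). The gripper opens to 92 mm and grips with 3 to 60 N. Pads are 19 mm wide; open, the fingers measure 130 mm over their backs; the gripper's body (75 mm by 190 mm) begins 47 mm behind the grasp point.
Start: joints at [0.984, 0.342, 1.524, -0, 1.275, -0.146], TCP at [223.986, 474.841, 234.741] pointing down, gripper open.
Joint ranges: [-2.53, 2.53], [-0.77, 2.02], [0.04, 2.7], [-1, 4.14], [0.28, 2.66], [-3.11, 3.11]. Speed limits (rad/s): [2.57, 2.57, 3.14, 3.14, 3.14, 3.14].

### API

Orientations are given as [roll, pitch, yaw] about the fixed x, y, z axes, in that order (R = Rz(yaw) Ry(pitch) Rx(roll)).
In Python, from plant import bot, vision, job gives the robot as it stands. The module is installed in compiled form; this text tells all that it offers.
- The arm moves only by the tool arm_command, never from a script. Its argument "deltas" is a list of rows, each a list of 4 numbers: the shift along the tool's x, y, z in m, then the turn about the tool's y in degrees. In form: [[x, y, z, twist], ...]. A call has 1 to 5 rows; each row shifts and turns the commanded pose from where the row before left it, along the tool's axes as they then stand; what a row does not reach is not made up. A row lasts 1/10 s, in which the tool goes at most 50 mm and 8.59 degrees, less where a joint would pass 70% of its speed; a pose out of reach is approached as far as the arm can. A call is refused whole if a number of a shift passes 0.05 or a number of a turn 8.59, either way. A call with a gripper value outside its range is refused whole. "claw" is the closure in counts, from 0 (fully open) to 255 (shut), set as the call begins (left out, the last holds). The fingers move at their own pace and stop on an object; the grip force is fixed at half the most. Time passes only in rows, so rows that do not move let the fingers close. It gives the time, the measured TCP pose, the force and the opening at its end, in the units of the state.
- bot.get_obs(): the state, without advancing time (a new reading comes with each control period).
- vision.capture(name): name is "scene" or "top"; returns a dict with "img" (420x560x3 uint8, red, green, blue), "camera_matrix" (3x3 intrinsics, pixels), "world_to_cam" (4x4, takes a point from world to camera coordinates). Camera axes: x right, y down, z forward; pixel columns grow to the right and rows downward; lengths in mm; the calibration is good to about 2 mm. A picture is of the moment at which its call begins. There is no depth.
- job.close_job(): hands the job in, once; it reports no verdict.
Trained networks look in a picture, given as the dict that the camera call returned (one of the last four; its "shot" number tells which), for a name from the list of things; names that differ only in an ending like _2 or _b are one class to them, and where a whole thing is asked for, a point or a joint stands for the part that bears it (a point fixed in the world has none). Each returns a list of dicts, best first, with "confidence" (0 to 1); they miss things now and then, are a little off and sometimes report something else, mostly with a low value. They report only what shows in the picture. A call takes as long as a camera call. They do not tell look-alikes from the thing itself.
- vision.find_in(picture, name): "xyz" ([x, y, z] in mm, in the coordinates of the camera as it stood for that picture, good to about 4 mm: the middle of the surface that is visible of it).
- vision.regions_of(picture, name): "mask" (420x560 bool, what is visible of it).
The state is a dict: "time": time; "joint_positions": joint angles; "dq": joint speeds; "tau": joint torques, N m; "tool_pos": TCP position; "tcp_rot": TCP orientation; "contact_force": force on the tool from outside, world axes, zero at the start; "moment": the same for the moment, N m; "grip_width": finger opening in mm.
Only numpy, scipy, OpenCV 4.12 (cv2) and the standard library are available. Lean on these libraries where they do the work, as an engineer would, in place of code of your own. Each camera call takes 0.05 s, during which the arm holds its last target. There are 200 camera calls.

## Working session

There is one attempt and no reset: what is moved stays moved. The work goes in short steps, Python scripts to look and compute and a tool call to move; the robot and the scene stay as the last step left them, time stands still between calls to the robot, and variables do not carry over. Pictures are saved under pics/ and viewed, about 8 in all and at most 12, crops included, and the job is handed in when it is done.

Besides the shell and the picture viewer there is one more tool, called as a command line: name --pt "numbers of a row" for each row, then --argument value for the rest. arm_command: Moves the arm, as the interface text tells. Its arguments: {"type":"object","properties":{"deltas":{"type":"array","items":{"type":"array","items":{"type":"number"}}},"claw":{"type":"number"}},"required":["deltas"]}

```bash
mkdir -p pics; cat > h.py <<'E'
import numpy as np, cv2
from plant import bot, vision, job
def toworld(p,xyz): return (np.linalg.inv(p["world_to_cam"])@np.r_[xyz,1])[:3]
def proj(p,w):
    c=p["world_to_cam"]@np.r_[w,1]; u=p["camera_matrix"]@c[:3]; return u[:2]/u[2]
def onplane(p,uv,z):
    M=np.linalg.inv(p["world_to_cam"]); d=M[:3,:3]@np.linalg.inv(p["camera_matrix"])@np.r_[uv,1]; o=M[:3,3]
    return o+d*(z-o[2])/d[2]
E
python3 - <<'E'
from h import *
np.set_printoptions(precision=1,suppress=True)
s=bot.get_obs(); print(s["time"],s["tool_pos"],s["tcp_rot"],s["contact_force"],s["grip_width"])
for n in("scene","top"):
    p=vision.capture(n); cv2.imwrite(f"pics/{n}0.png",p["img"][:,:,::-1])
    print(n,np.linalg.inv(p["world_to_cam"])[:3,3])
    for k in["toolbox","door","door_hinge","door_edge","catch","catch_pivot","catch_wing","bracket","screwdriver","mallet","tin","tea_glass","piano_hinge"]:
        for r in vision.find_in(p,k)[:3]:
            w=toworld(p,r["xyz"]); print(k,round(r["confidence"],2),w,proj(p,w))
E
```

```text
0.0 [223.8 474.5 234. ] [-1.6  0.  -0.4] [0.3 0.4 1. ] 92.33042876871693
scene [1417.1 -755.5  975.4]
toolbox 0.97 [605.5  70.2  45.7] [311.2 219.4]
toolbox 0.79 [665.2 271.2  47.3] [374.4 201.3]
toolbox 0.68 [655.   33.5  52.4] [314.  231.6]
door 0.84 [360.6 207.1  43.1] [290.  166.5]
door 0.78 [577.8  97.   80.1] [311.9 201.5]
door 0.6 [643.1 307.6  45.7] [376.8 193.7]
door_hinge 0.78 [355.4 208.1  41.7] [289.2 166.1]
door_hinge 0.76 [573.1  98.4  79.6] [311.1 200.7]
door_hinge 0.67 [640.7 303.9  42.2] [375.2 194.8]
door_edge 0.81 [574.2 104.6  79.7] [313. 200.]
door_edge 0.78 [642.1 300.6  41.3] [374.8 195.6]
door_edge 0.64 [356.4 209.4  43.1] [289.7 165.7]
catch 0.65 [682.  256.5  55.6] [375.7 203.6]
catch 0.58 [655.4  33.1  55.4] [314.  230.9]
catch 0.49 [375.9 151.7  51. ] [280.2 172.6]
catch_pivot 0.59 [677.5 257.1  55.8] [374.7 202.8]
catch_pivot 0.53 [655.6  31.2  57.7] [313.6 230.6]
catch_wing 0.64 [655.2  33.6  56.8] [314.1 230.4]
bracket 0.73 [722.4 157.4   4.9] [361.2 238.1]
screwdriver 0.66 [591.9 485.1  26.5] [399.9 171. ]
screwdriver 0.26 [657.   32.1  52.4] [314.1 23
[... 780 characters left out ...]
9.3 293.2]
catch 0.51 [669.5 257.8  56.6] [191.7 184.1]
catch_pivot 0.72 [723.3 150.1   6.3] [231.2 168.6]
catch_pivot 0.69 [360.2 153.7  56.4] [229.4 293.3]
catch_pivot 0.53 [676.2 260.5  54.8] [190.8 181.9]
catch_wing 0.65 [671.8 257.4  53.6] [192.  183.5]
catch_wing 0.59 [357.4 147.9  53.5] [231.7 294.3]
bracket 0.49 [721.2 148.1   7.4] [231.9 169.3]
screwdriver 0.64 [484.3 -35.6  23.5] [296.8 247.8]
mallet 0.58 [578.1 491.5  29.8] [112.2 219.3]
tin 0.65 [ 407.1 -435.5   36. ] [441.4 271.6]
tea_glass 0.95 [ 552.  -500.7   46.2] [462.5 219. ]
tea_glass 0.31 [643.2  34.3  54.8] [270.7 191.3]
piano_hinge 0.67 [814.4  10.5   4.8] [278.  137.5]
piano_hinge 0.4 [613.7  68.3  14.8] [259.6 204.3]
```

```bash
python3 - <<'E'
import cv2,numpy as np
a=cv2.imread("pics/scene0.png");b=cv2.imread("pics/top0.png")
A=cv2.resize(a[130:310,230:430],None,fx=4,fy=4,interpolation=cv2.INTER_CUBIC)[:600]
B=cv2.resize(b[130:320,150:330],None,fx=3.15,fy=3.15,interpolation=cv2.INTER_CUBIC)
cv2.imwrite("pics/sA.png",cv2.resize(a[130:310,230:430],(666,600),interpolation=cv2.INTER_CUBIC));cv2.imwrite("pics/tB.png",B)
E
```

```text
(no output)
```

View pics/tB.png

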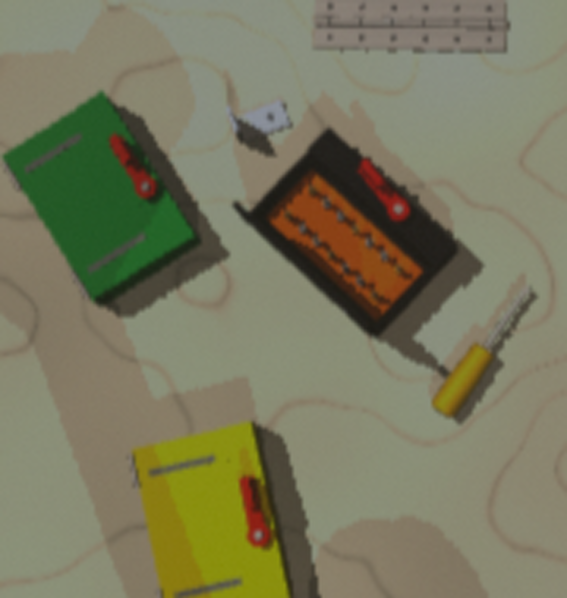

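View pics/sA.png

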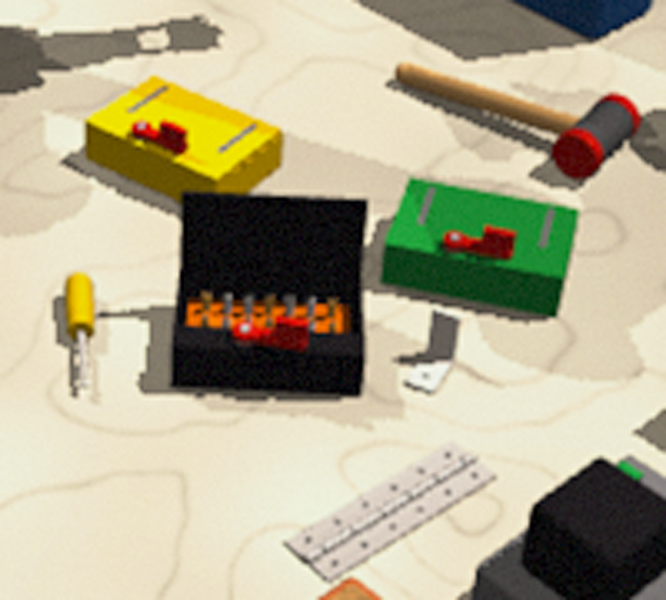

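The pictures show three look-alikes: green box at top px (183,192), yellow box at (213,295), and the black one with the orange insert at (261,205), which is the one I want. Its door is near upright, and the red catch pin is at about top px (276,196). Next I'll fit its pose.

```bash
cat >> h.py <<'E'
def T(q,b):
    c,s=np.cos(q[2]),np.sin(q[2]); return np.array([q[0]+c*b[0]-s*b[1],q[1]+s*b[0]+c*b[1],b[2]])
def doorpt(q,l,y,n):  # l along door, n outward of the inner face
    a=q[3]; return T(q,[-53+l*np.cos(a)-n*np.sin(a),y,39+l*np.sin(a)+n*np.cos(a)])
def catchpt(q,r,w,z):
    a=q[4]; return T(q,[41-r*np.sin(a)-w*np.cos(a),-20+r*np.cos(a)-w*np.sin(a),z])
E
cat > fit.py <<'E'
from h import *
from scipy.optimize import least_squares
np.set_printoptions(precision=2,suppress=True)
P={n:vision.capture(n) for n in("scene","top")}
t=lambda u,v:("top",u/3.15+150,v/3.15+130); s=lambda u,v:("scene",u/3.33+230,v/3.333+130)
obs=[(t(330,130),lambda q:T(q,[55,80,45])),(t(457,250),lambda q:T(q,[55,-80,45])),(s(172,385),lambda q:T(q,[55,-80,0])),(s(362,395),lambda q:T(q,[55,80,0])),
(s(183,193),lambda q:doorpt(q,80,-79,3)),(s(367,202),lambda q:doorpt(q,80,79,3)),(t(236,204),lambda q:doorpt(q,80,79,3)),(t(378,333),lambda q:doorpt(q,80,-79,3)),
(t(398,209),lambda q:catchpt(q,0,0,56)),(s(242,333),lambda q:catchpt(q,0,0,56)),(t(365,160),lambda q:catchpt(q,52,0,72)),(s(308,318),lambda q:catchpt(q,52,0,72))]
f=lambda q:np.concatenate([proj(P[o[0]],g(q))-o[1:] for o,g in obs])
r=least_squares(f,[620,65,.7,1.5,-.1],loss="soft_l1"); q=r.x; print(q); print(f(q).reshape(-1,2))
np.save("q.npy",q)
out=[]
for n,(x0,x1,y0,y1) in(("scene",(270,350,180,255)),("top",(215,325,160,250))):
    k=5; I=cv2.resize(P[n]["img"][y0:y1,x0:x1,::-1],None,fx=k,fy=k,interpolation=cv2.INTER_CUBIC)
    I=cv2.convertScaleAbs(I,alpha=1.6,beta=30)
    def poly(pts,c): cv2.polylines(I,[np.int32([(proj(P[n],p)-[x0,y0]+.5)*k for p in pts])],True,c,1)
    for z in(0,45): poly([T(q,[a*55,b*80,z]) for a,b in((1,1),(1,-1),(-1,-1),(-1,1))],(0,255,0))
    for m in(0,6): poly([doorpt(q,a,b,m) for a,b in((0,79),(80,79),(80,-79),(0,-79))],(255,255,0))
    poly([catchpt(q,a,b,z) for a,b,z in((0,7,54),(52,7,54),(52,-7,54),(0,-7,54))],(255,0,255))
    poly([catchpt(q,a,0,z) for a,z in((24,54),(52,54),(52,72),(24,72))],(255,0,255)); out.append(I)
H=max(i.shape[0] for i in out); J=np.hstack([cv2.copyMakeBorder(i,0,H-i.shape[0],0,0,0) for i in out]); J=cv2.resize(J,None,fx=min(1,800/J.shape[1]),fy=min(1,800/J.shape[1]))
cv2.imwrite("pics/fit.png",J)
for i in ("bracket","screwdriver"):
    pass
E
python3 fit.py
```

```text
[611.47  61.06  -0.77   1.57  -0.19]
[[-0.57 -0.69]
 [ 0.43 -1.46]
 [-1.1   0.07]
 [-0.69 -0.31]
 [-1.31 -0.23]
 [-0.34 -0.49]
 [-0.12 -0.56]
 [-2.41 -2.25]
 [ 0.13  0.34]
 [ 0.28 -2.02]
 [-0.6   0.24]
 [-0.51  1.05]]
```

View pics/fit.png

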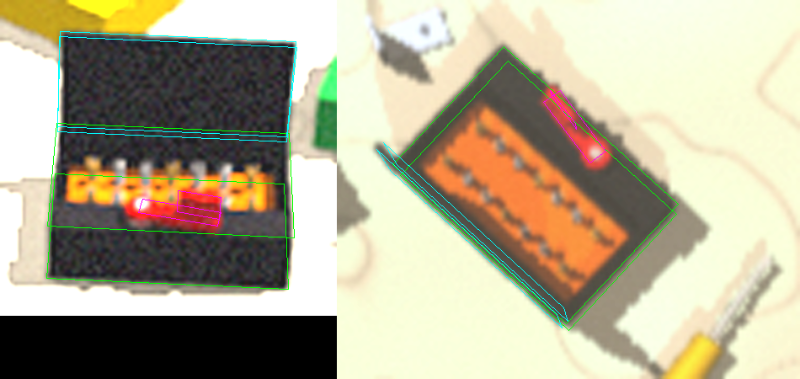

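The overlay matches well: box origin at (611, 61), yaw -0.77, door about 1.57, catch about -0.19. Next I'll close the fingers and turn tool x onto the box's x.

```bash
cat >> h.py <<'E'
from scipy.spatial.transform import Rotation as Ro
def goto(b,yawbox=0.,q=None):
    """remaining shift in tool axes (mm) and twist (deg) to box-frame TCP b, tool x at box-yaw yawbox"""
    q=np.load("q.npy") if q is None else q; s=bot.get_obs(); R=Ro.from_euler("xyz",s["tcp_rot"]).as_matrix()
    d=T(q,b)-s["tool_pos"]; yaw=np.arctan2(R[1,0],R[0,0]); tw=-np.degrees((q[2]+yawbox-yaw+np.pi)%(2*np.pi)-np.pi)
    c=np.cos(q[2]+yawbox);sn=np.sin(q[2]+yawbox)
    print("t %.2f"%s["time"],"tcp",np.round(s["tool_pos"],1),"rot",np.round(s["tcp_rot"],3),"F",np.round(s["contact_force"],1))
    print("now-axes shift",np.round(R.T@d,1),"twist %.1f"%tw,"| shift after twist",np.round([d[0]*c+d[1]*sn,-d[2],-d[0]*sn+d[1]*c],1))
E
python3 -c "
from h import *
goto([-93,0,115])"
```

```text
t 1.50 tcp [224.  474.8 234.7] rot [-1.571 -0.    -0.441] F [-0.  -0.8 -0.1]
now-axes shift [ 438.9  119.7 -179.1] twist 18.7 | shift after twist [473.2 119.7 -28.7]
```

arm_command --pt "0 0 0 7" --pt "0 0 0 7" --pt "0 0 0 7" --pt "0.03 0 0 0" --pt "0.04 0 0 0" --claw 255

```text
time: 2.0
tool_pos: [272.1, 424.5, 234.6]
tcp_rot: [-1.571, 0.0, -0.804]
contact_force: [0.7, 0.1, 0.6]
grip_width: 56.3
```

arm_command --pt "0.045 0 0 -2" --pt "0.045 0 -0.005 0" --pt "0.045 0 -0.005 0" --pt "0.045 0 -0.005 0" --pt "0.045 0 -0.005 0"

```text
time: 2.5
tool_pos: [419.4, 250.3, 234.9]
tcp_rot: [-1.57, -0.0, -0.772]
contact_force: [0.3, 0.6, -0.6]
grip_width: 16.3
```

```bash
python3 -c "
from h import *
goto([-93,0,115])"
```

```text
t 2.50 tcp [419.4 250.3 234.9] rot [-1.57  -0.    -0.772] F [ 0.3  0.6 -0.6]
now-axes shift [176.6 120.   -2. ] twist -0.3 | shift after twist [176.6 119.9  -2.8]
```

arm_command --pt "0.04 0 0 0" --pt "0.04 0 0 0" --pt "0.04 0.01 0 0" --pt "0.04 0.03 0 0" --pt "0.01 0.03 0 0"

```text
time: 3.0
tool_pos: [543.3, 130.2, 164.2]
tcp_rot: [-1.569, -0.003, -0.776]
contact_force: [-0.3, 0.5, -0.9]
grip_width: 0.2
```

arm_command --pt "0 0.025 0 0" --pt "0 0.02 0 0" --pt "0 0 0 0"

```text
time: 3.3
tool_pos: [538.5, 132.8, 117.0]
tcp_rot: [-1.575, 0.004, -0.773]
contact_force: [0.1, -0.2, -0.1]
grip_width: 0.4
```

```bash
python3 - <<'E'
from h import *
goto([-93,0,115])
a=vision.capture("scene");b=vision.capture("top")
A=cv2.resize(a["img"][140:290,240:400,::-1],(400,375),interpolation=cv2.INTER_CUBIC);B=cv2.resize(b["img"][140:290,190:350,::-1],(400,375),interpolation=cv2.INTER_CUBIC)
cv2.imwrite("pics/c1.png",cv2.convertScaleAbs(np.hstack([A,B]),alpha=1.5,beta=25))
E
```

```text
t 3.30 tcp [538.5 132.8 117. ] rot [-1.575  0.004 -0.773] F [ 0.1 -0.2 -0.1]
now-axes shift [ 9.3  1.9 -0.9] twist -0.3 | shift after twist [ 9.3  2.  -0.9]
```

View pics/c1.png

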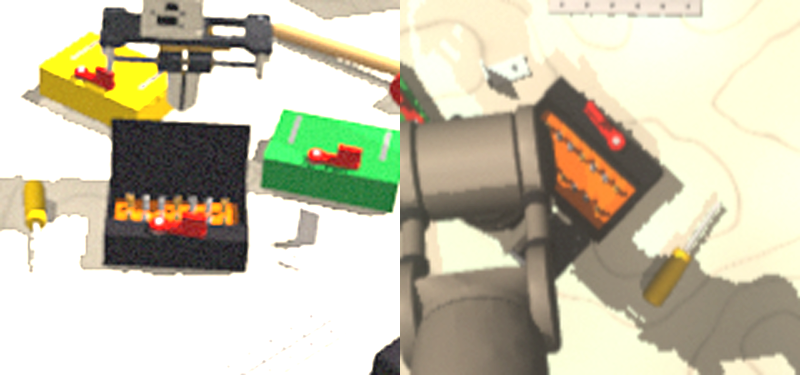

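The door and catch haven't moved, and the closed fingers sit behind the middle of the door. Next I approach and push along the door's arc.

arm_command --pt "0.012 0.002 0 0" --pt "0.012 0 0 0" --pt "0.008 0 0 0" --pt "0.006 0 0 0" --pt "0.006 0 0 0"

```text
time: 3.9
tool_pos: [572.3, 102.0, 118.0]
tcp_rot: [-1.57, -0.0, -0.773]
contact_force: [-0.6, 1.1, 1.1]
grip_width: 0.4
```

arm_command --pt "0.006 0.001 0 0" --pt "0.006 0.001 0 0" --pt "0.006 0.0025 0 0" --pt "0.006 0.0025 0 0" --pt "0 0 0 0"

```text
time: 4.4
tool_pos: [589.3, 85.1, 110.1]
tcp_rot: [-1.571, 0.0, -0.773]
contact_force: [-0.0, 0.5, 0.3]
grip_width: 0.2
```

```bash
python3 - <<'E'
from h import *
goto([-21.3-9.5,0,99.4+8])
a=vision.capture("scene")
cv2.imwrite("pics/c2.png",cv2.convertScaleAbs(cv2.resize(a["img"][140:290,240:400,::-1],(480,450),interpolation=cv2.INTER_CUBIC),alpha=1.5,beta=25))
E
```

```text
t 4.40 tcp [589.3  85.1 110.1] rot [-1.571  0.    -0.773] F [-0.   0.5  0.3]
now-axes shift [ 1.9  2.7 -1.9] twist -0.3 | shift after twist [ 1.9  2.7 -1.9]
```

View pics/c2.png

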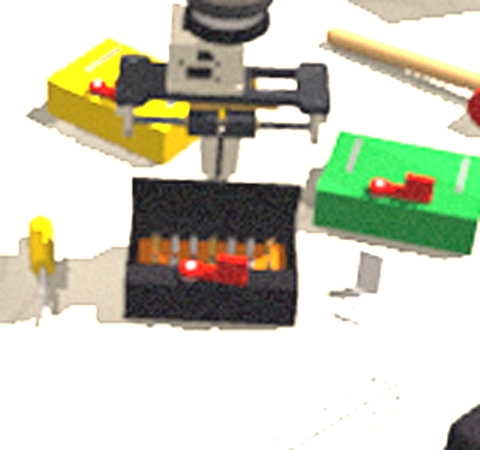

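The door is tilting shut (top edge now at crop row 180), and the box is still in place. I'll continue along the arc.

arm_command --pt "0.007 0.005 0 0" --pt "0.006 0.005 0 0" --pt "0.005 0.005 0 0" --pt "0.005 0.005 0 0" --pt "0.004 0.0055 0 0"

```text
time: 4.95
tool_pos: [608.6, 66.5, 84.7]
tcp_rot: [-1.571, 0.0, -0.773]
contact_force: [-0.0, 0.0, 1.1]
grip_width: 0.6
```

arm_command --pt "0.004 0.0055 0 0" --pt "0.003 0.006 0 0" --pt "0.0025 0.006 0 0" --pt "0.001 0.004 0 0" --pt "0 0 0 0"

```text
time: 5.45
tool_pos: [615.5, 59.4, 62.9]
tcp_rot: [-1.572, 0.001, -0.773]
contact_force: [0.6, 0.1, 0.7]
grip_width: 0.3
```

```bash
python3 - <<'E'
from h import *
goto([15-9.5,0,45+8])
E
```

```text
t 5.45 tcp [615.5  59.4  62.9] rot [-1.572e+00  1.000e-03 -7.730e-01] F [0.6 0.1 0.7]
now-axes shift [ 1.5  9.9 -1.6] twist -0.3 | shift after twist [ 1.5  9.9 -1.7]
```

arm_command --pt "0.001 0.003 0 0" --pt "0 0.003 0 0" --pt "0 0.002 0 0" --pt "0 0.001 0 0" --pt "0 0 0 0"

```text
time: 5.95
tool_pos: [616.4, 58.9, 54.6]
tcp_rot: [-1.571, 0.0, -0.772]
contact_force: [-0.1, -0.1, -0.1]
grip_width: 0.3
```

arm_command --pt "0 0.001 0 0" --pt "0 0.0005 0 0" --pt "0 0 0 0"

```text
time: 6.25
tool_pos: [616.6, 58.9, 53.3]
tcp_rot: [-1.571, -0.0, -0.772]
contact_force: [-0.0, -0.5, 1.4]
grip_width: 0.5
```

arm_command --pt "0 0.0005 0 0" --pt "0 0.0005 0 0" --pt "0 0 0 0"

```text
time: 6.55
tool_pos: [616.6, 58.8, 53.2]
tcp_rot: [-1.57, -0.001, -0.772]
contact_force: [-1.9, -0.0, 6.9]
grip_width: 0.6
```

arm_command --pt "0 0.0005 0 0" --pt "0 0 0 0" --pt "0 0 0 0"

```text
time: 6.85
tool_pos: [616.6, 58.9, 53.1]
tcp_rot: [-1.57, -0.001, -0.772]
contact_force: [-3.7, -0.3, 9.5]
grip_width: 0.6
```

Force rises at z=45 on a solid stop, so the door is shut. I'll back off upward and check.

arm_command --pt "0 -0.01 0 0" --pt "0 -0.03 0 0" --pt "0 -0.03 0 0" --pt "-0.03 -0.04 0 0" --pt "-0.04 -0.03 0 0"

```text
time: 7.35
tool_pos: [567.1, 107.2, 193.9]
tcp_rot: [-1.569, -0.002, -0.775]
contact_force: [0.2, 1.1, 1.0]
grip_width: 0.2
```

```bash
cat > ov.py <<'E'
from h import *
import sys
q=np.load("q.npy"); q[3]=0; q[4]=float(sys.argv[1]); out=[]
for n,(x0,x1,y0,y1) in(("scene",(270,350,175,250)),("top",(225,305,160,235))):
    P=vision.capture(n);k=5; I=cv2.resize(P["img"][y0:y1,x0:x1,::-1],None,fx=k,fy=k,interpolation=cv2.INTER_CUBIC)
    I=cv2.convertScaleAbs(I,alpha=1.6,beta=30)
    def poly(pts,c): cv2.polylines(I,[np.int32([(proj(P,p)-[x0,y0]+.5)*k for p in pts])],True,c,1)
    for z in(0,45): poly([T(q,[a*55,b*80,z]) for a,b in((1,1),(1,-1),(-1,-1),(-1,1))],(0,255,0))
    poly([doorpt(q,a,b,6) for a,b in((0,79),(80,79),(80,-79),(0,-79))],(255,255,0))
    poly([catchpt(q,a,0,z) for a,z in((24,54),(52,54),(52,72),(24,72))],(255,0,255)); out.append(I)
cv2.imwrite("pics/%s.png"%sys.argv[2],np.hstack(out))
E
python3 ov.py -.19 d1; python3 -c "
from h import *
a=-.19;r=38;w=-30
goto([41-r*np.sin(a)-w*np.cos(a),-20+r*np.cos(a)-w*np.sin(a),66],a)"
```

```text
t 7.45 tcp [565.8 110.7 196.9] rot [-1.565 -0.004 -0.769] F [ 0.1 -0.7  0.1]
now-axes shift [144.5 131.5   7.1] twist 10.8 | shift after twist [140.9 130.9  34.9]
```

View pics/d1.png

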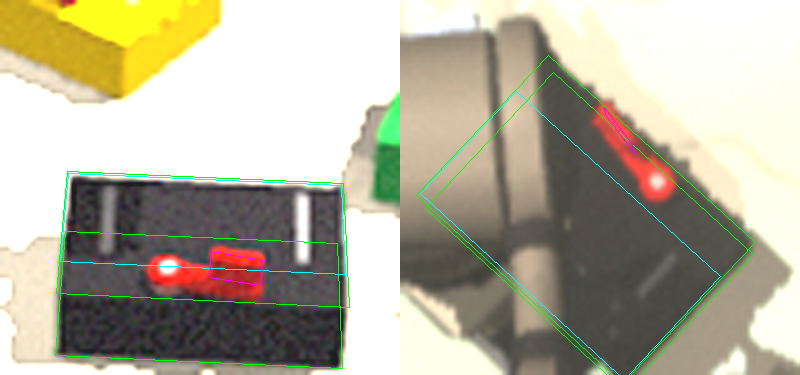

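The door is shut flat and the catch is still clear: pin at scene px (303,228), wing at (317,229). A quick triangulation will give the wing's true place.

```bash
python3 - <<'E'
from h import *
np.set_printoptions(precision=1,suppress=True)
q=np.load("q.npy")
P={n:vision.capture(n) for n in("scene","top")}
def tri(us,ut):
    M=[P[n]["camera_matrix"]@P[n]["world_to_cam"][:3] for n in("scene","top")]
    X=cv2.triangulatePoints(M[0],M[1],np.float64(us),np.float64(ut))[:,0]; return X[:3]/X[3]
def box(w):
    c,s=np.cos(q[2]),np.sin(q[2]);d=w[:2]-q[:2];return np.r_[c*d[0]+s*d[1],-s*d[0]+c*d[1],w[2]]
print("pin",box(tri((303.1,227.7),(275.9,195.7))),"wing",box(tri((316.9,228.9),(268.1,184.5))))
for n,w in(("scene",(295,330,215,245)),("top",(255,290,172,208))):
    I=P[n]["img"].astype(int);m=(I[...,0]>90)&(I[...,1]<60)&(I[...,2]<70)
    z=np.zeros_like(m);z[w[2]:w[3],w[0]:w[1]]=m[w[2]:w[3],w[0]:w[1]]
    pts=np.argwhere(z)[:,::-1]; print(n,len(pts),cv2.minAreaRect(pts.astype(np.float32)),cv2.boundingRect(pts.astype(np.int32)))
    if n=="top":
        b=np.array([box(onplane(P[n],p,60)) for p in pts]); f=b[b[:,1]>2]; print("wing mean",f.mean(0),f.min(0),f.max(0),"all",b.min(0),b.max(0))
E
```

```text
pin [ 41.9 -18.3  57.7] wing [50.  19.  62.4]
scene 113 ((310.84063720703125, 227.9454345703125), (23.194732666015625, 8.656722068786621), 7.594643592834473) (299, 224, 24, 10)
top 94 ((271.4615173339844, 189.1922607421875), (22.46535873413086, 6.656403064727783), 56.30992889404297) (264, 180, 16, 20)
wing mean [47.5 20.3 60. ] [38.2  3.9 60. ] [55.7 35.8 60. ] all [ 31.  -26.4  60. ] [55.7 35.8 60. ]
```

arm_command --pt "0 0 0 5.4" --pt "0.03 0 0.005 5.4" --pt "0.04 0 0.01 0" --pt "0.04 0 0.01 0" --pt "0.03 0 0.01 0"

```text
time: 8.05
tool_pos: [678.5, 12.0, 189.5]
tcp_rot: [-1.573, 0.001, -0.963]
contact_force: [1.0, 0.2, 0.3]
grip_width: 0.3
```

arm_command --pt "0 0.03 0 0" --pt "0 0.03 0 0" --pt "0 0.02 0 0" --pt "0 0 0 0"

```text
time: 8.45
tool_pos: [674.9, 14.1, 106.1]
tcp_rot: [-1.578, 0.006, -0.962]
contact_force: [-0.1, -0.8, -0.6]
grip_width: 0.1
```

```bash
python3 -c "
from h import *
a=-.19;r=38;w=-30
goto([41-r*np.sin(a)-w*np.cos(a),-20+r*np.cos(a)-w*np.sin(a),66],a)"
```

```text
t 8.45 tcp [674.9  14.1 106.1] rot [-1.578  0.006 -0.962] F [-0.1 -0.8 -0.6]
now-axes shift [-0.6 40.1  1.6] twist -0.3 | shift after twist [-0.9 40.1  1.3]
```

arm_command --pt "0 0.02 0.001 0" --pt "0 0.015 0 0" --pt "0 0.005 0 0" --pt "-0.006 0 0 0" --pt "0 0 0 0"

```text
time: 8.95
tool_pos: [674.5, 21.3, 72.4]
tcp_rot: [-1.57, -0.0, -0.96]
contact_force: [0.4, 0.2, 0.1]
grip_width: 0.4
```

```bash
python3 ov.py -.19 e1; python3 -c "
from h import *
a=-.19;r=38;w=-13.5
goto([41-r*np.sin(a)-w*np.cos(a),-20+r*np.cos(a)-w*np.sin(a),66],a); print(bot.get_obs()['joint_positions'])"
```

```text
t 9.05 tcp [675.1  20.8  72.9] rot [-1.569e+00 -1.000e-03 -9.600e-01] F [ 0.   0.2 -0. ]
now-axes shift [-11.9   6.9  -2.8] twist -0.2 | shift after twist [-11.9   6.9  -2.7]
[-8.25126986e-02  7.60144117e-01  1.26009102e+00  4.73165364e-05
  1.11958085e+00 -6.92900440e-01]
```

View pics/e1.png

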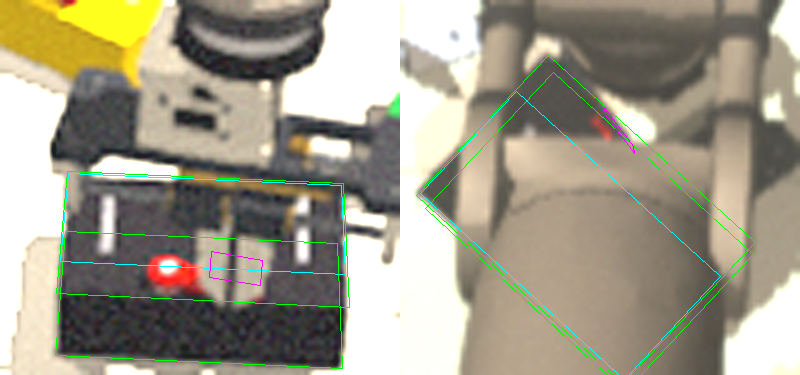

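The fingers stand outside the wing, covering it in the scene view; the box and catch are unmoved. I'll drop to wing height and start the turn.

arm_command --pt "0 0.005 -0.002 0" --pt "0 0.002 -0.001 0" --pt "-0.005 0 0 0" --pt "-0.004 0 0 0" --pt "-0.003 0 0 0"

```text
time: 9.55
tool_pos: [665.1, 29.1, 64.8]
tcp_rot: [-1.571, -0.0, -0.961]
contact_force: [1.6, -0.5, -0.6]
grip_width: 0.4
```

arm_command --pt "-0.0034 0 0.001 -5" --pt "-0.0034 0 0.001 -5" --pt "-0.0034 0 0.001 -5" --pt "-0.0034 0 0.001 -5" --pt "0 0 0 0"

```text
time: 10.05
tool_pos: [658.9, 41.8, 64.9]
tcp_rot: [-1.571, -0.0, -0.61]
contact_force: [0.4, -0.3, 0.2]
grip_width: 0.3
```

```bash
cat > w.py <<'E'
from h import *
import sys
q=np.load("q.npy"); s=bot.get_obs(); R=Ro.from_euler("xyz",s["tcp_rot"]).as_matrix()
a=np.arctan2(R[1,0],R[0,0])-q[2]; q[4]=a; p=catchpt(q,0,0,45); d=R.T@(s["tool_pos"]-p)
print("tool at box-yaw %.3f, rel pin x %.1f (13.5=contact) z %.1f, h %.1f"%(a,d[0],d[2],s["tool_pos"][2]),"implied catch angle %.3f"%(a+np.arcsin(13.5/np.hypot(d[0],d[2]))-np.arctan2(d[0],d[2])),s["time"],np.round(s["contact_force"],1))
E
python3 w.py
```

```text
tool at box-yaw 0.157, rel pin x 12.5 (13.5=contact) z 37.6, h 64.9 implied catch angle 0.184 10.05 [ 0.4 -0.3  0.2]
```

arm_command --pt "-0.0047 0 0.0014 -7" --pt "-0.0047 0 0.0014 -7" --pt "-0.0047 0 0.0014 -7" --pt "-0.0047 0 0.0014 -7" --pt "0 0 0 0"

```text
time: 10.55
tool_pos: [644.2, 54.5, 65.0]
tcp_rot: [-1.571, -0.0, -0.124]
contact_force: [0.8, 0.1, -0.5]
grip_width: 0.3
```

```bash
python3 w.py; python3 ov.py .65 f1
```

```text
tool at box-yaw 0.644, rel pin x 12.5 (13.5=contact) z 38.1, h 65.0 implied catch angle 0.669 10.55 [ 0.8  0.1 -0.5]
```

View pics/f1.png

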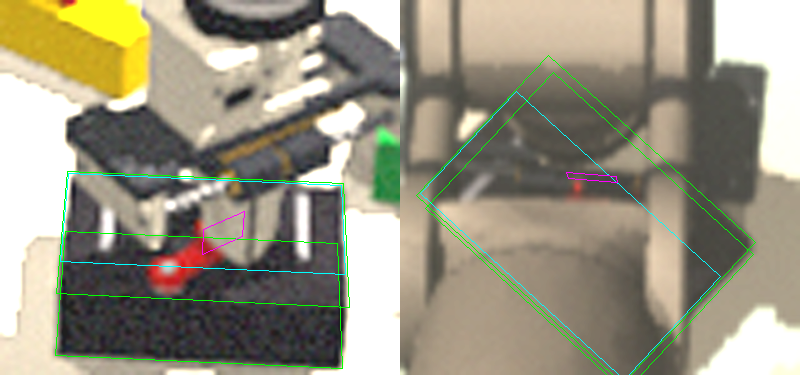

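The catch is turning with the finger, perhaps slightly ahead of it. The box is still and the door flat. I'll continue and stop short to check.

arm_command --pt "-0.004 0 0.0012 -6" --pt "-0.004 0 0.0012 -6" --pt "-0.004 0 0.0012 -6" --pt "-0.004 0 0.0012 -6" --pt "-0.004 0 0.0012 -6"

```text
time: 11.15
tool_pos: [624.6, 58.3, 64.9]
tcp_rot: [-1.571, -0.001, 0.401]
contact_force: [1.1, -0.9, -0.8]
grip_width: 0.4
```

arm_command --pt "-0.0014 0 0.0005 -2" --pt "-0.0014 0 0.0005 -2" --pt "-0.0014 0 0.0005 -2" --pt "-0.0007 0 0.0002 -1" --pt "0 0 0 0"

```text
time: 11.65
tool_pos: [619.4, 57.7, 64.8]
tcp_rot: [-1.571, -0.001, 0.52]
contact_force: [0.6, -0.4, 0.0]
grip_width: 0.1
```

```bash
python3 w.py
```

```text
tool at box-yaw 1.288, rel pin x 12.9 (13.5=contact) z 38.1, h 64.8 implied catch angle 1.303 11.65 [ 0.6 -0.4  0. ]
```

arm_command --pt "0.01 0 0 0" --pt "0.02 0 0 0" --pt "0.02 -0.03 0 0" --pt "0 -0.04 0 0" --pt "0 -0.04 0 0"

```text
time: 12.15
tool_pos: [662.7, 83.6, 175.2]
tcp_rot: [-1.57, 0.001, 0.522]
contact_force: [0.3, -0.9, 0.2]
grip_width: 0.3
```

```bash
python3 ov.py 1.4 g1; python3 w.py
```

```text
tool at box-yaw 1.289, rel pin x 67.5 (13.5=contact) z 36.5, h 181.5 implied catch angle 0.391 12.25 [1.1 0.3 0.3]
```

View pics/g1.png

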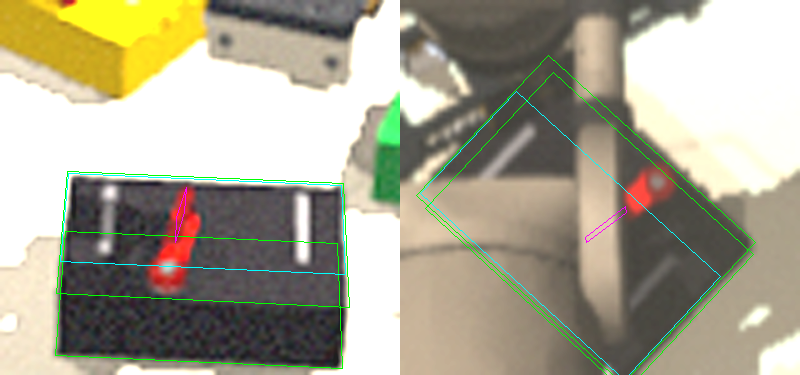

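The arm now lies across the door: pin at scene crop (168,266), wing tip at (187,187), close to the 1.4 overlay. I'll measure the angle by silhouette fit.

```bash
cat > ang.py <<'E'
from h import *
q=np.load("q.npy"); P=vision.capture("scene"); k=8; x0,y0=285,200
I=P["img"].astype(float); c=cv2.resize(I[y0:y0+45,x0:x0+50],None,fx=k,fy=k,interpolation=cv2.INTER_CUBIC)
m=((c[...,0]>70)&(c[...,0]>2.2*c[...,1]))|(c[...,0]-c[...,1]>60)
n,l,st,_=cv2.connectedComponentsWithStats(m.astype(np.uint8)); m=l==1+st[1:,4].argmax()
res=[]
def px(p): return (proj(P,p)-[x0,y0]+.5)*k
for a in np.arange(0.9,2.2,.02):
    q[4]=a; r=np.zeros(m.shape,np.uint8)
    pin=[T(q,[41+10*np.cos(t),-20+10*np.sin(t),z]) for t in np.arange(0,6.3,.4) for z in(48,55)]
    for B in(pin,[catchpt(q,i,j,z) for i in(0,52) for j in(-7,7) for z in(48,54)],[catchpt(q,i,j,z) for i in(24,52) for j in(-4,4) for z in(54,72)]):
        cv2.fillConvexPoly(r,cv2.convexHull(np.int32([px(p) for p in B])),1)
    for dx in range(-16,17,4):
        for dy in range(-16,17,4):
            s=np.roll(r,(dy,dx),(0,1))>0; res.append(((s&m).sum()/(s|m).sum(),round(a,2),dx/k,dy/k))
for a in (1.2,1.3,1.4,1.5,1.6): print(a,max(x for x in res if abs(x[1]-a)<.001))
res.sort(reverse=True); print(res[:6])
E
python3 ang.py
```

```text
1.2 (np.float64(0.6526654106173113), np.float64(1.2), -1.5, 0.0)
1.3 (np.float64(0.7781315048365373), np.float64(1.3), -0.5, 0.0)
1.4 (np.float64(0.8320561111832706), np.float64(1.4), 0.5, 0.0)
1.5 (np.float64(0.6997295968534907), np.float64(1.5), 1.5, 0.0)
1.6 (np.float64(0.5339457763835985), np.float64(1.6), 2.0, 0.5)
[(np.float64(0.8440769926366103), np.float64(1.36), 0.0, 0.0), (np.float64(0.834497026118438), np.float64(1.38), 0.0, 0.0), (np.float64(0.8320561111832706), np.float64(1.4), 0.5, 0.0), (np.float64(0.8269379345866598), np.float64(1.38), 0.0, 0.5), (np.float64(0.8203264473348636), np.float64(1.36), 0.0, 0.5), (np.float64(0.8201298701298702), np.float64(1.42), 0.5, 0.0)]
```

The catch is at about 1.37 and the finger model implied 1.30, so it needs about 0.2 rad more. I'll return and push the rest slowly.

arm_command --pt "0 0.03 0 0" --pt "0 0.03 0 0" --pt "0 0.03 0 0" --pt "0 0.02 0 0" --pt "0 0 0 0"

```text
time: 12.8
tool_pos: [659.5, 82.9, 59.6]
tcp_rot: [-1.566, 0.008, 0.522]
contact_force: [0.2, -0.1, -0.2]
grip_width: 0.3
```

```bash
python3 w.py
```

```text
tool at box-yaw 1.289, rel pin x 60.2 (13.5=contact) z 40.0, h 59.6 implied catch angle 0.493 12.8 [ 0.2 -0.1 -0.2]
```

arm_command --pt "-0.015 0 0 0" --pt "-0.01 0 0 0" --pt "-0.005 0 0 0" --pt "0 0 0 0" --pt "0 0 0 0"

```text
time: 13.3
tool_pos: [637.0, 68.0, 65.3]
tcp_rot: [-1.571, -0.001, 0.522]
contact_force: [-0.1, 0.3, -0.3]
grip_width: 0.7
```

```bash
python3 w.py
```

```text
tool at box-yaw 1.290, rel pin x 33.4 (13.5=contact) z 38.2, h 65.3 implied catch angle 0.840 13.3 [-0.1  0.3 -0.3]
```

arm_command --pt "0 0 0 -6" --pt "0 0 0 -5.5" --pt "-0.008 0 0.004 0" --pt "-0.006 0 0.003 0" --pt "-0.003 0 0 0"

```text
time: 13.8
tool_pos: [618.0, 61.8, 64.7]
tcp_rot: [-1.57, 0.001, 0.722]
contact_force: [0.1, 0.5, 0.2]
grip_width: 0.4
```

arm_command --pt "-0.003 0 0 0" --pt "-0.002 0 0 0" --pt "0 0 0 0" --pt "0 0 0 0"

```text
time: 14.2
tool_pos: [615.4, 58.4, 64.8]
tcp_rot: [-1.571, -0.0, 0.723]
contact_force: [-0.2, 0.0, 0.5]
grip_width: 0.7
```

```bash
python3 w.py
```

```text
tool at box-yaw 1.491, rel pin x 17.8 (13.5=contact) z 37.9, h 64.8 implied catch angle 1.379 14.2 [-0.2  0.   0.5]
```

4.9 mm are left, taken gently; then I'll retreat.

arm_command --pt "-0.002 0 0 0" --pt "-0.0015 0 0 0" --pt "-0.001 0 0 0" --pt "-0.0004 0 0 0" --pt "0 0 0 0"

```text
time: 14.7
tool_pos: [611.5, 55.2, 64.7]
tcp_rot: [-1.571, -0.0, 0.723]
contact_force: [0.1, 0.6, 0.3]
grip_width: 0.6
```

```bash
python3 w.py
```

```text
tool at box-yaw 1.491, rel pin x 12.9 (13.5=contact) z 38.1, h 64.7 implied catch angle 1.507 14.7 [0.1 0.6 0.3]
```

arm_command --pt "0.01 0 0 0" --pt "0.02 0 0 0" --pt "0.02 -0.03 0 0" --pt "0.04 -0.04 0 0" --pt "0.04 -0.04 0 0"

```text
time: 15.2
tool_pos: [702.9, 136.0, 166.8]
tcp_rot: [-1.571, 0.0, 0.723]
contact_force: [2.0, -0.3, -0.4]
grip_width: 0.2
```

arm_command --pt "0.04 -0.03 0 0" --pt "0.03 0 0 0" --pt "0 0 0 0" --pt "0 0 0 0"

```text
time: 15.6
tool_pos: [754.3, 182.0, 193.7]
tcp_rot: [-1.57, 0.002, 0.724]
contact_force: [-0.5, -0.2, -1.2]
grip_width: 0.5
```

```bash
python3 ang.py; python3 ov.py 1.571 h1; python3 - <<'E'
from h import *
for n in("scene","top"):
    p=vision.capture(n)
    for k in["bracket","screwdriver","mallet","tin","tea_glass","piano_hinge"]:
        for r in vision.find_in(p,k)[:1]: print(n,k,round(r["confidence"],2),np.round(toworld(p,r["xyz"])))
s=bot.get_obs(); print(s["tool_pos"],s["contact_force"])
E
```

```text
1.2 (np.float64(0.41254424979577015), np.float64(1.2), -2.0, -1.5)
1.3 (np.float64(0.528973092814673), np.float64(1.3), -2.0, -0.5)
1.4 (np.float64(0.6476828587381351), np.float64(1.4), -1.5, -0.5)
1.5 (np.float64(0.7809348093480935), np.float64(1.5), -0.5, -0.5)
1.6 (np.float64(0.8028912633563796), np.float64(1.6), 0.5, -0.5)
[(np.float64(0.8100290514083618), np.float64(1.58), 0.5, -0.5), (np.float64(0.8075713746698528), np.float64(1.54), 0.0, -0.5), (np.float64(0.8028912633563796), np.float64(1.6), 0.5, -0.5), (np.float64(0.8020623742454729), np.float64(1.58), 0.5, 0.0), (np.float64(0.8020623742454729), np.float64(1.56), 0.5, -0.5), (np.float64(0.8016798295098408), np.float64(1.54), 0.0, 0.0)]
scene bracket 0.71 [724. 160.   3.]
scene screwdriver 0.45 [499. -45.  17.]
scene mallet 0.93 [605. 484.  28.]
scene tin 0.89 [ 416. -443.   34.]
scene piano_hinge 0.76 [817.   1.   5.]
top screwdriver 0.62 [480. -40.  23.]
top mallet 0.79 [581. 497.  36.]
top tin 0.62 [ 402. -437.   35.]
top tea_glass 0.96 [ 553. -501.   49.]
top piano_hinge 0.79 [814.   8.   5.]
[754.53603583 181.49248651 195.42085526] [ 0.52369412 -0.44847679 -0.07008864]
```

View pics/h1.png

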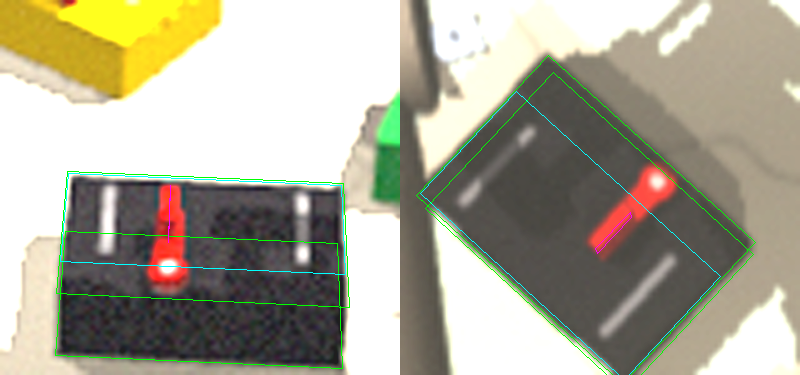

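Both views show the catch square across the shut door, parallel to the door's grey strips. The box and other things are in place and the arm is clear, so I'll hand in.

```bash
python3 -c "
from h import *
print(job.close_job(), bot.get_obs()['time'])"
```

```text
the job is handed in; nothing more can be done
the job is handed in; nothing more can be done
```

I pushed the black toolbox's door shut with the closed fingertips, moving along its arc until it met the solid stop at a force of about 9.5 N. I then pushed the red catch round by the outer side of its wing in two passes and backed the arm clear. The job was handed in at about 16 s.

**What the last checks showed:**
- **Catch:** the silhouette fit gave about 1.54 to 1.60 rad against the 1.571 target, and both camera views show it square across the door. The finger position had implied 1.51, about 0.06 lower. That is the same difference I saw earlier, and I trusted the picture.
- **Door and box:** the door lies flat, and the box matches its starting outline to within a pixel or two.
- **Other things:** most were found within the detectors' scatter of where they started. The networks gave no clean reading for two:
  - **Screwdriver:** the first scene reading was really the mallet, so only the top-view pair compares, about 6 mm apart.
  - **Tea glass:** the last scene view missed it, but the top view agreed within about 3 mm.

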